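Tip a mask case onto its loading dock and secure it

ROBOT

A 6-joint arm with a two-finger parallel gripper is mounted at the origin on the work surface. World frame = base frame: x ahead of the robot, y to its left, z up, the work surface at z = 0. Lengths are in m, angles in degrees, forces in N, time in s.
With the tool pointing down it reaches from about 0.325 to 0.775 m from the base axis. Payload 5.5 kg.
Tool frame: the origin (TCP) lies at the centre of the arm's flange, where the gripper is bolted on; the fingertips stand 182 mm ahead of it and the grasp point (between the pads) lies 163 mm ahead of it; z points along the fingers, y is the direction in which the jaws open and shut (so a half turn about z gives the same grasp; the last joint's range is limited). The gripper opens to 88 mm and grips with 3 to 60 N. Pads are 20 mm wide; open, the fingers measure 115 mm over their backs; the gripper's body (75 mm by 178 mm) begins 61 mm behind the grasp point.
Start: joints at [72.153, 5.22, 70.514, -0, 104.267, -3.249], TCP at [0.151, 0.581, 0.405] pointing down, gripper open.
Joint ranges: [-164.24, 164.24], [-49.07, 125.15], [9.68, 141.18], [-86.29, 266.29], [3.28, 154.24], [-151.56, 151.56]. Speed limits (degrees/s): [147.25, 147.25, 172.46, 180, 180, 180].

INTERFACE

Orientations are given as [roll, pitch, yaw] about the fixed x, y, z axes, in that order (R = Rz(yaw) Ry(pitch) Rx(roll)).
In Python, from station import r gives the robot as it stands. The module is installed in compiled form; this text tells all that it offers. Calls block until the motion is done:
- r.reach(position, orientation): joint-space move of the TCP to a pose.
- r.servo_line(position, rotation=None, speed=0.15): straight line of the TCP; rotation=None keeps the orientation; speed is the mean speed in m/s.
- r.move_joints(angles): joint-space move.
- r.let_go() and r.grab(squeeze=None): open the fingers fully, or close them until they stop; squeeze is the grip in N (None keeps the last).
- r.wait(seconds).
- r.inverse_kinematics(position, orientation): joint angles nearest the present ones, or None.
- r.sense(): the state.
- r.snapshot(name): name is "side" or "top" or "wrist"; returns a dict with "frame" (384x512x3 uint8, red, green, blue), "fx", "fy", "cx", "cy" (pixels), "dist_coeffs" ([k1, k2, p1, p2, k3] as OpenCV has them; the pictures are not rectified), "R" (3x3) and "t" (3): a world point X has camera coordinates R X + t. Camera axes: x right, y down, z forward; pixel columns grow to the right and rows downward; lengths in m; the calibration is good to about 2 mm. A picture is of the moment at which its call begins. There is no depth.
A pose or a line that the arm cannot do raises r.IKError and nothing moves.
- r.hand_in(): hands the job in, once; it reports no verdict.
The state is a dict: "clock": time; "joints": joint angles; "joint_vel": joint speeds; "joint_torque": joint torques, N m; "tcp_pos": TCP position; "orientation": TCP orientation; "contact_force": force on the tool from outside, world axes, zero at the start; "torque": the same for the moment, N m; "opening": finger opening in m.
Only numpy, scipy, OpenCV 4.12 (cv2) and the standard library are available. Lean on these libraries where they do the work, as an engineer would, in place of code of your own. Each camera call takes 0.05 s, during which the arm holds its last target.

TASK

Load the black mask case that stands on the metal dock: only pushing it and lifting nothing, tip the case over so that it falls towards the stop wall and lies flat on the dock with its white card upwards, then push it along until it is square and fully home against the stop wall. Only then push the upright hold-down flap over with your fingertips so that it lies flat down on the case, and leave the spare case and the other things around the dock alone.

Things in the scene. Friction and masses are not known exactly. Their poses are not given: they have to be found in the camera images.
- dock: Fixed dock: aluminium plate 260 (x) x 150 (y) x 12 mm, origin at the centre of its underside on the table, z up, x lengthwise towards the steel stop wall (roughly the robot's left; place and direction vary). The wall's working face is at dock x +105 mm, looking to dock -x; it is 12 mm thick, 110 mm wide, its top 65 mm above the table. The flap is hinged on top of it.
- case: The case to load: loose black box, 55 (x) x 100 (y) x 110 mm (z), 0.25 to 0.5 kg. Origin: centre of the face it first stands on; z to its top. Starts upright on the dock, within 6 degrees of square, its wall-side face 140 to 170 mm from the wall, its front (-x side, white card) away from the wall. Pushed near the top it tips about its lower wall-side edge and falls by itself past 27 degrees.
- case_front (a point): Centre of the case's broad front face (the side with the white card), half-way up. When the case lies flat on the dock as wanted this point is on top, 67 mm above the table. Axes as case.
- case_top (a point): Centre of the case's top face (110 mm from the origin along the case's z). When the case is home this face touches the stop wall. Axes as case. Surfaces grip well: once a corner touches the wall, a straight push on the case's other side jams; to square it there, push that side round in an arc about the touching corner.
- flap (a joint): Angle of the steel hold-down flap, rad. 0: flat, pointing from the wall to dock -x, 2 mm above or on a loaded case; 1.57: straight up; starts at 1.7 to 2.0, leaning away from the case. Limits 0 and 2.1. The hinge is stiff (about 0.04 N m, 1 N at the edge): the flap stays where it is left.
- flap_hinge (a point): Point on the flap's hinge axis, mid-width, at dock x +112 mm and 71.5 mm above the table; the axis runs along dock y.
- flap_edge (a point): Middle of the flap's free edge, 50 mm from the hinge axis. The flap is 70 mm wide and 5 mm thick.
- spare_case: A second identical case, standing on the table beyond the dock's end away from the stop wall, on the robot's right. Not to be moved. Origin at the centre of its underside.
- jar: White plastic jar, 48 mm diameter, 62 mm high, on the table beside the dock, on the side away from the robot. Not to be moved. Origin at the centre of its underside.
- bottle: White plastic bottle, 56 mm diameter, 150 mm high, on the table beyond the stop-wall end of the dock. Not to be moved. Origin at the centre of its underside.
Not all that is in view belongs to the job. What is shaped like the case but green or orange is not meant.

How it is judged:
By the outcome, as a careful person would: the job done as asked, in the order asked, and still so for the second after the job is handed in, with the robot touching nothing.
It also fails if it takes over 64 s, if anything falls off the work surface, if the arm or the gripper's body presses on something with over 40 N, if the wrist force passes 120 N, or if a joint passes its speed limit or range.

## Working session

There is one attempt and no reset: what is moved stays moved. The work goes in short steps, each a Python script; the robot and the scene stay as the last script left them, time stands still between calls to the robot, and variables do not carry over. Pictures are saved under pics/ and viewed, and the job is handed in when it is done.

```bash
mkdir -p pics; ls; python3 - <<'E'
from station import r
import cv2
for n in ("side","top","wrist"):
    s=r.snapshot(n); cv2.imwrite(f"pics/a_{n}.png",s["frame"][:,:,::-1])
    print(n,s["fx"],s["fy"],s["cx"],s["cy"],s["dist_coeffs"],s["R"],s["t"])
print(r.sense())
E
```

```text
pics
side 455.41126738833515 455.41126738833515 251.92219167859182 191.4868249511313 [0.0308834 0.        0.        0.        0.       ] [[ 0.99827166 -0.05556378  0.01914038]
 [-0.02876764 -0.74602474 -0.66529656]
 [ 0.05124559  0.66359608 -0.7463338 ]] [-0.53951883  0.11534901  0.95193235]
top 386.3793045463818 386.3793045463818 257.4387025048316 193.31564705682743 [-0.0436402  0.         0.         0.         0.       ] [[ 0.00190919 -0.99982668 -0.01851927]
 [-0.98012848  0.00180246 -0.19835551]
 [ 0.19835451  0.01852996 -0.97995517]] [0.01774683 0.57212246 0.86886671]
wrist 303.0699419668951 303.0699419668951 257.72675492222754 189.72502083721344 [-0.02888295  0.          0.          0.          0.        ] [[ 2.51488266e-01  9.67860253e-01 -4.26921280e-04]
 [ 9.30553517e-01 -2.41673172e-01  2.75071317e-01]
 [ 2.66127419e-01 -6.95744817e-02 -9.61423730e-01]] [-0.59857301 -0.03265246  0.38890543]
{'clock': 0.15, 'joints': array([ 7.21513180e+01,  5.25521173e+00,  7.05649822e+01, -1.45436015e-03,
        1.04266857e+02, -3.24770371e+00]), 'joint_vel': array([-0.0058358 , -0.18415572, -0.1513563 , -0.09072934, -0.10301725,
        0.07778619]), 'joint_torque': array([ 9.93099347e-04, -4.47041881e+01, -4.06908739e+01,  6.98861363e-02,
        2.73355149e-02, -9.80141749e-05]), 'tcp_pos': array([0.15126507, 0.58067875, 0.40375572]), 'orientation': array([-1.79913009e+02, -3.52389409e-03,  1.65398662e+02]), 'contact_force': array([ 0.83907644,  0.03144204, -0.7055067 ]), 'torque': array([0.00483488, 0.07142194, 0.01049768]), 'opening': 0.08772519296368414}
```

View pics/a_side.png

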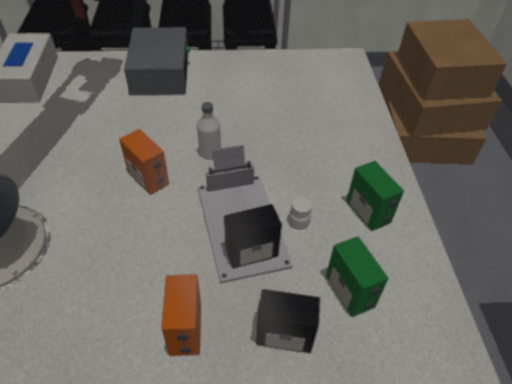

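View pics/a_top.png

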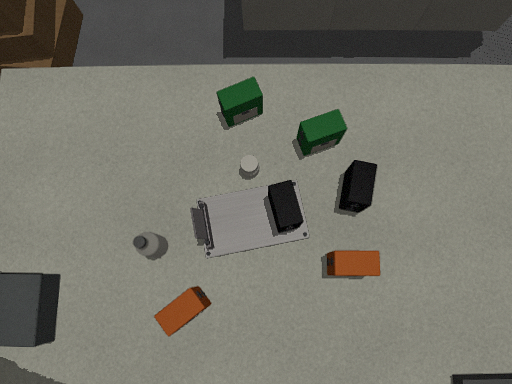

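View pics/a_wrist.png

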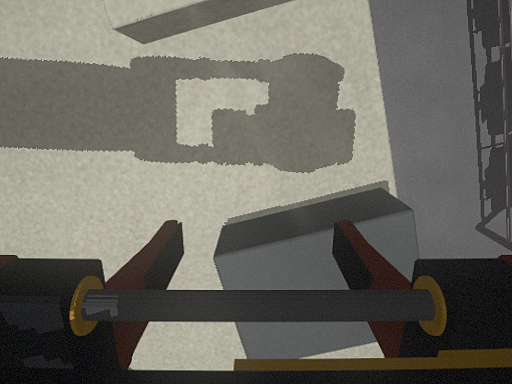

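The side camera shows the black case on the dock at (252,237) and the spare black case on the table at (288,320). There are green boxes at (375,195) and (356,276), and orange ones at (145,162) and (182,315). In the top view the dock case is at (285,206) and the spare at (358,186). I choose the black one on the dock. Next, close crops to confirm it and to measure.

```bash
python3 - <<'E'
import cv2
a=cv2.imread("pics/a_top.png")[150:270,180:320]; cv2.imwrite("pics/c_top.png",cv2.resize(a,None,fx=5,fy=5,interpolation=cv2.INTER_CUBIC))
a=cv2.imread("pics/a_side.png")[140:290,185:335]; a=cv2.convertScaleAbs(a,alpha=1.5,beta=10);cv2.imwrite("pics/c_side.png",cv2.resize(a,None,fx=4,fy=4,interpolation=cv2.INTER_CUBIC))
E
```

```text
(no output)
```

View pics/c_top.png

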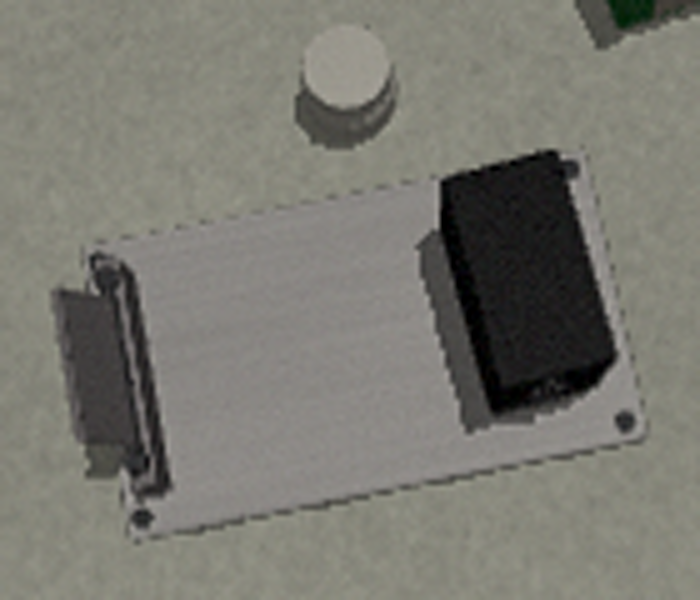

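View pics/c_side.png

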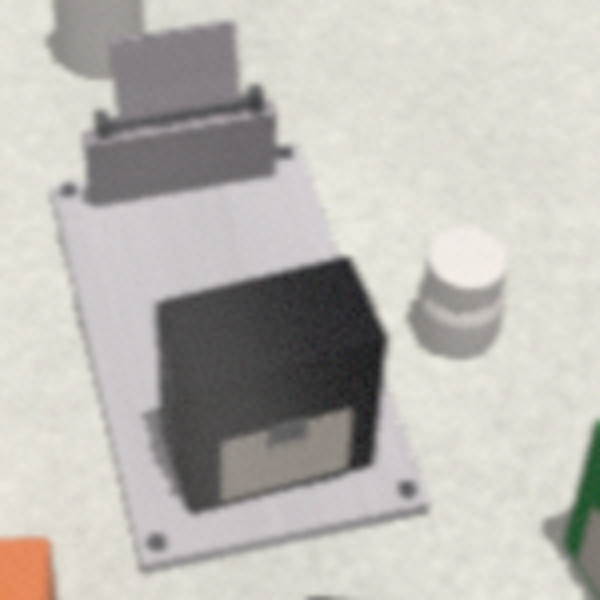

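```bash
cat > h.py <<'E'
import numpy as np, cv2
from scipy.optimize import least_squares
def save(s): return {k:np.array(s[k]) for k in ("fx","fy","cx","cy","dist_coeffs","R","t")}
def proj(s,X):
    K=np.array([[s["fx"],0,s["cx"]],[0,s["fy"],s["cy"]],[0,0,1]],float)
    return cv2.projectPoints(np.asarray(X,float).reshape(-1,3),cv2.Rodrigues(np.array(s["R"],float))[0],np.array(s["t"],float),K,np.array(s["dist_coeffs"],float))[0].reshape(-1,2)
def ray(s,uv,z):
    K=np.array([[s["fx"],0,s["cx"]],[0,s["fy"],s["cy"]],[0,0,1]],float)
    n=cv2.undistortPoints(np.array(uv,float).reshape(-1,1,2),K,np.array(s["dist_coeffs"],float)).reshape(-1,2)
    R=np.array(s["R"]);C=-R.T@np.array(s["t"])
    d=np.c_[n,np.ones(len(n))]@R
    return C+d*((z-C[2])/d[:,2])[:,None]
def place(p,L):
    c,s=np.cos(p[2]),np.sin(p[2]);L=np.asarray(L,float)
    return np.c_[p[0]+c*L[:,0]-s*L[:,1],p[1]+s*L[:,0]+c*L[:,1],L[:,2]]
def fit(obs,p0):
    f=lambda p:np.concatenate([(proj(s,place(p,L))-uv).ravel() for s,L,uv in obs])
    o=least_squares(f,p0,loss="soft_l1"); return o.x,f(o.x).reshape(-1,2)
E
python3 - <<'E'
from h import *; from station import r
T=r.snapshot("top");S=r.snapshot("side")
top=lambda a:(np.array(a,float)+.5)/5-.5+[180,150]
sid=lambda a:(np.array(a,float)+.5)/4-.5+[185,140]
D=np.array([[.13,-.075],[.13,.075],[-.13,.075],[-.13,-.075]])
# first ray
tc=top([(88,243),(135,540),(648,437),(583,150)]); P=ray(T,tc,.012);print(P.round(4))
sc=sid([(55,192),(145,568),(427,507)]);Q=ray(S,sc,.012);print(Q.round(4))
# order: find dock coords. wall end = larger y.
TL,BL,BR,TR=P; xd=((TL+BL)-(TR+BR))[:2];yaw=np.arctan2(xd[1],xd[0]);print(np.degrees(yaw))
c0=P.mean(0)
# +y dock = left of x
lab=lambda x,y:(x,y,.012)
sg=np.sign((-np.sin(yaw)*(TL-BL)[0]+np.cos(yaw)*(TL-BL)[1])); print("sg",sg)
h=.075*sg
LT=[lab(.13,h),lab(.13,-h),lab(-.13,-h),lab(-.13,h)]
LS=[lab(.13,-h),lab(-.13,-h),lab(-.13,h)]
p,res=fit([(T,LT,tc),(S,LS,sc)],[c0[0],c0[1],yaw]);print("dock",p,np.degrees(p[2]));print(res.round(1))
# case upright
tcc=top([(441,180),(556,150),(614,357)]); scc=sid([(157,302),(350,260),(385,335),(195,510),(368,465)])
a=.0275;b=.05*sg
LT=[(a,b,.122),(-a,b,.122),(-a,-b,.122)]
LS=[(a,-b,.122),(a,b,.122),(-a,b,.122),(-a,-b,.012),(-a,b,.012)]
q,res=fit([(T,LT,tcc),(S,LS,scc)],[*ray(T,tcc,.122).mean(0)[:2],p[2]]);print("case",q,np.degrees(q[2]));print(res.round(1))
d=q[:2]-p[:2];c,s=np.cos(p[2]),np.sin(p[2]);print("case in dock",c*d[0]+s*d[1],-s*d[0]+c*d[1],np.degrees(q[2]-p[2]))
# flap edge in both
fe=[(r_:=ray(T,top([(52,290),(82,440)]),.12)),ray(S,sid([(110,42),(236,22)]),.12)];print(fe)
for nm,L in (("spare",None),):
    pass
print("jar",ray(T,top([(347,68)]),.062),"bottle base side",ray(S,[(210,152)],.0),"bottle top",ray(T,[(140,242)],.15),ray(S,[(207,107)],.15))
np.savez("geo.npz",dock=p,case=q)
E
```

```text
[[ 0.569   0.1705  0.012 ]
 [ 0.4211  0.1427  0.012 ]
 [ 0.4715 -0.1088  0.012 ]
 [ 0.6166 -0.0795  0.012 ]]
[[ 0.4235  0.1396  0.012 ]
 [ 0.4731 -0.1111  0.012 ]
 [ 0.6154 -0.0824  0.012 ]]
101.04975037754406
sg -1.0
dock [0.52003143 0.03071862 1.76356075] 101.04458783176791
[[-0.9  0.1]
 [-0.5 -0.2]
 [ 1.   0.1]
 [ 1.2 -0.8]
 [-0.8 -1.4]
 [-0.9  0.1]
 [ 1.6  0. ]]
case [ 0.53607631 -0.04402876  1.83097157] 104.90694352566584
[[-0.9 -0.3]
 [-0.2 -0.5]
 [ 0.6  1. ]
 [-1.2 -1. ]
 [ 0.  -2.4]
 [ 1.2  0.3]
 [-1.8  2. ]
 [ 1.8  0.6]]
case in dock -0.07643670822131424 -0.001428132264913326 3.862355693897926
[array([[0.52729889, 0.16669103, 0.12      ],
       [0.46068313, 0.15109301, 0.12      ]]), array([[0.4602747 , 0.1497533 , 0.12      ],
       [0.52903713, 0.16332648, 0.12      ]])]
jar [[0.64577272 0.0383066  0.062     ]] bottle base side [[ 4.49100930e-01  2.71484603e-01 -1.11022302e-16]] bottle top [[0.44848147 0.26500156 0.15      ]] [[0.44985303 0.26080658 0.15      ]]
```

The crop confirms the choice: the card faces away from the wall, and the fit puts the case's wall-side face 154 mm from the wall. That is inside the stated 140–170 mm. The flap edge is near (0.494, 0.158, 0.12), about 1.95 rad. Now I check the spare's clearance and test the IK.

```bash
cat >> h.py <<'E'
G=np.load("geo.npz"); DOCK=G["dock"]
def d2w(x,y,z): return place(DOCK,[[x,y,z]])[0]
def w2d(P):
    P=np.atleast_2d(P);d=P[:,:2]-DOCK[:2];c,s=np.cos(DOCK[2]),np.sin(DOCK[2])
    return np.c_[c*d[:,0]+s*d[:,1],-s*d[:,0]+c*d[:,1]]
YD=np.degrees(DOCK[2])
FT=.182
E
python3 - <<'E'
from h import *; from station import r
T=r.snapshot("top")
print("spare top corners dock",w2d(ray(T,[(346,160),(376,163),(369,212),(341,206)],.10)).round(3))
q=G["case"];u=np.array([np.cos(q[2]),np.sin(q[2])])
for k in (-.0275-.010-.014,-.0275-.01+.055):
  for z in (.107,.2):
    P=[*(q[:2]+u*k),z+FT]; print(w2d(P),P,r.inverse_kinematics(P,[180,0,np.degrees(q[2])]))
for x,z in ((.16,.2),(.16,.1065),(.1,.074)): print(r.inverse_kinematics(d2w(x,0,z+FT),[180,0,YD]))
E
```

```text
spare top corners dock [[-0.239 -0.078]
 [-0.305 -0.057]
 [-0.261  0.051]
 [-0.202  0.025]]
[[-0.12781974 -0.00489716]] [np.float64(0.5493246761879773), np.float64(-0.0937955260807647), 0.289] [-13.18749267  -0.89706259  88.49531774   0.          92.40174484
 -28.09443619]
[[-0.12781974 -0.00489716]] [np.float64(0.5493246761879773), np.float64(-0.0937955260807647), 0.382] [-13.18749267  -1.57871035  79.74567482   0.         101.83303553
 -28.09443619]
[[-0.05897646 -0.00024934]] [np.float64(0.5315744328219275), np.float64(-0.02711772722352883), 0.289] [ -6.58278033  -4.78071206  92.25150122   0.          92.52921083
 -21.48972385]
[[-0.05897646 -0.00024934]] [np.float64(0.5315744328219275), np.float64(-0.02711772722352883), 0.382] [ -6.58278033  -5.43138065  83.44344827   0.         101.98793238
 -21.48972385]
[ 1.72706465e+01 -6.68224148e+00  8.46074913e+01 -2.54444375e-14
  1.02074750e+02  6.22605863e+00]
[ 1.72706465e+01 -6.04061698e+00  9.34836312e+01 -2.54444375e-14
  9.25569858e+01  6.22605863e+00]
[10.65894755 -6.33614281 97.08385472  0.         89.2522881  -0.38564028]
```

```bash
python3 - <<'E'
from h import *; from station import r
q=G["case"];u=np.array([np.cos(q[2]),np.sin(q[2])]);o=[180,0,np.degrees(q[2])]
P=lambda k,z:[*(q[:2]+u*k),z+FT]
r.grab(10); 
r.reach(P(-.0275-.028,.22),o); s=r.sense();print(s["clock"],s["opening"],s["contact_force"])
r.servo_line(P(-.0275-.028,.108),speed=.15); s=r.sense();print(s["clock"],s["tcp_pos"],s["contact_force"])
c0=s["contact_force"]
for d in (-.016,-.012,-.008,-.004,0.,.004,.008,.016,.024,.030):
    r.servo_line(P(-.0275+d,.108),speed=.06); s=r.sense();print(round(s["clock"],2),d,(s["contact_force"]-c0).round(1))
cv2.imwrite("pics/b_top.png",r.snapshot("top")["frame"][:,:,::-1]);cv2.imwrite("pics/b_side.png",r.snapshot("side")["frame"][:,:,::-1])
E
```

```text
4.4167 0.0002706816934121073 [-0.10144864  0.80267073 -0.5453853 ]
5.3167 [ 0.55060895 -0.09764145  0.29126063] [-0.00852484 -0.91780721  0.45633373]
5.67 -0.016 [-0.2  0.8 -0.4]
5.92 -0.012 [ 0.8  0.7 -0.3]
6.17 -0.008 [-0.3  0.4  0.6]
6.42 -0.004 [-0.1  0.1  0.6]
6.67 0.0 [ 1.7 -0.6  0.2]
6.92 0.004 [ 0.9  0.5 -0.4]
7.17 0.008 [ 0.8  0.4 -0.7]
7.45 0.016 [-0.8  0.1 -0.4]
7.73 0.024 [-0.4 -0.2 -1.2]
7.98 0.03 [-0.8  0.9  0.3]
```

View pics/b_side.png

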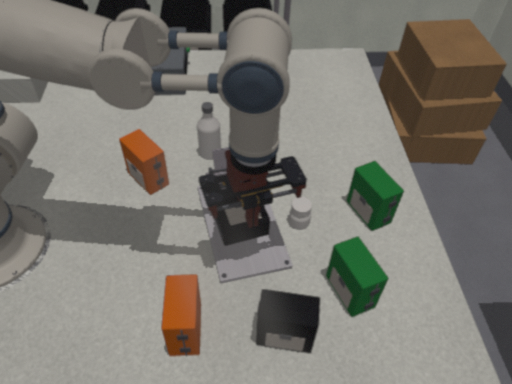

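```bash
python3 - <<'E'
import cv2
a=cv2.imread("pics/b_side.png")[140:290,185:335]; a=cv2.convertScaleAbs(a,alpha=1.7,beta=20);a=cv2.resize(a,None,fx=2.6,fy=2.6,interpolation=cv2.INTER_CUBIC)
b=cv2.imread("pics/b_top.png")[150:270,180:330]; b=cv2.convertScaleAbs(b,alpha=1.7,beta=20);b=cv2.resize(b,(390,390*120//150),interpolation=cv2.INTER_CUBIC)
b=cv2.copyMakeBorder(b,0,a.shape[0]-b.shape[0],0,0,cv2.BORDER_CONSTANT)
cv2.imwrite("pics/b2.png",cv2.hconcat([a,b]))
E
```

```text
(no output)
```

View pics/b2.png

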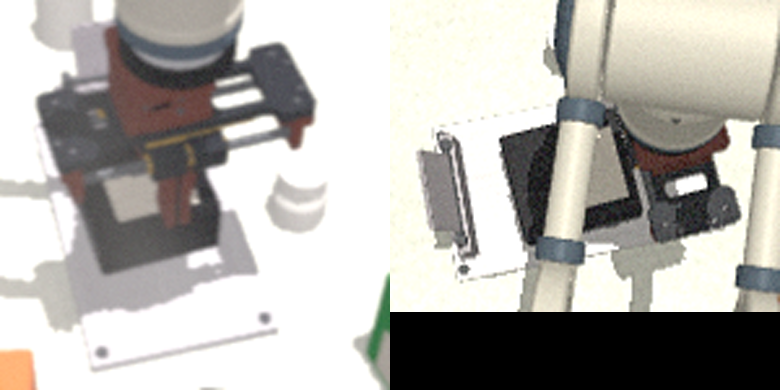

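The case has fallen flat with the card up: top view about (570,170) of the crop. I back off to measure its pose.

```bash
python3 - <<'E'
from h import *; from station import r
r.servo_line(d2w(-.03,0,.16+FT),speed=.2)
r.servo_line(d2w(-.17,0.0,.16+FT),[180,0,YD],speed=.3)
for n in ("top","side"):
    cv2.imwrite(f"pics/d_{n}.png",r.snapshot(n)["frame"][:,:,::-1])
a=cv2.imread("pics/d_side.png")[140:290,185:335]; a=cv2.convertScaleAbs(a,alpha=1.5,beta=20);cv2.imwrite("pics/d2_side.png",cv2.resize(a,None,fx=4,fy=4,interpolation=cv2.INTER_CUBIC))
b=cv2.imread("pics/d_top.png")[150:270,180:330]; b=cv2.convertScaleAbs(b,alpha=1.5,beta=20);cv2.imwrite("pics/d2_top.png",cv2.resize(b,None,fx=5,fy=5,interpolation=cv2.INTER_CUBIC))
print(r.sense()["clock"])
E
```

```text
9.2917
```

View pics/d2_side.png

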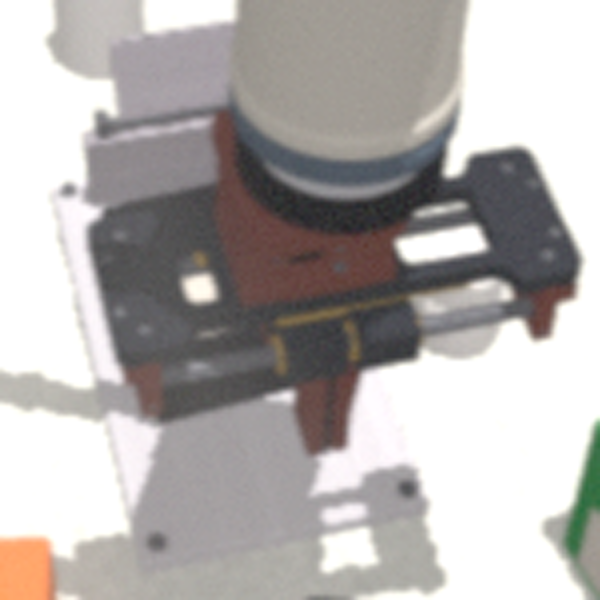

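View pics/d2_top.png

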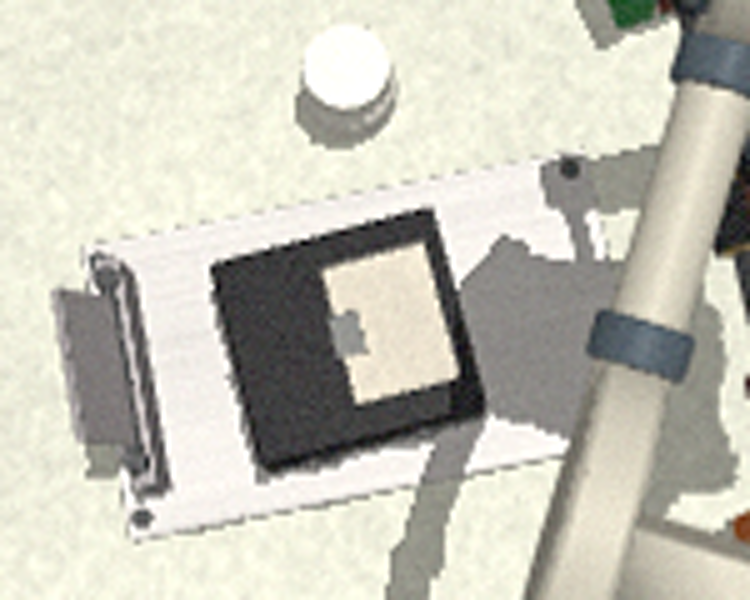

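The case lies flat with its card up. In the top crop its corners are at (213,267), (433,210), (485,412) and (265,470). I fit its pose.

```bash
cat >> h.py <<'E'
def fitlying(T,uv):  # corners: (+x,-y),(-x,-y),(-x,+y),(+x,+y) centre pose, z=.067
    L=[(.055,-.05,.067),(-.055,-.05,.067),(-.055,.05,.067),(.055,.05,.067)]
    m=ray(T,uv,.067).mean(0)
    q,res=fit([(T,L,uv)],[m[0],m[1],DOCK[2]])
    x,y=w2d(q[None])[0]; return np.array([x,y,np.degrees(q[2])-YD]),res
E
python3 - <<'E'
from h import *; from station import r
T=r.snapshot("top");uv=(np.array([(213,267),(433,210),(485,412),(265,470)])+.5)/5-.5+[180,150]
print(fitlying(T,uv)); print(w2d(ray(T,uv,.067)))
# wall top corners working face z .065: overlay check
print(((proj(T,[d2w(.105,y,.065) for y in(-.055,.055)])-[180,150]+.5)*5).round())
E
```

```text
(array([0.00688133, 0.00601367, 3.64815738]), array([[-0.53892372, -0.10317017],
       [ 0.42291575, -0.33670455],
       [ 1.05014432, -0.01004877],
       [-0.83566021,  0.41919514]]))
[[ 0.06373972 -0.03989496]
 [-0.0436825  -0.04677809]
 [-0.04878986  0.05196735]
 [ 0.05651322  0.0588296 ]]
[[123. 254.]
 [162. 483.]]
```

```bash
python3 - <<'E'
from h import *; from station import r
y=.006;o=[180,0,YD]
r.servo_line(d2w(-.085,y,.16+FT),o,speed=.3)
r.servo_line(d2w(-.085,y,.028+FT),speed=.2)
s=r.sense();c0=s["contact_force"];print(s["clock"],w2d(s["tcp_pos"]),s["tcp_pos"][2]-FT)
for x in (-.065,-.05,-.04,-.03,-.024):
    r.servo_line(d2w(x,y,.028+FT),speed=.05);s=r.sense();print(round(s["clock"],2),w2d(s["tcp_pos"]).round(4),(s["contact_force"]-c0).round(1))
w=r.snapshot("wrist");cv2.imwrite("pics/e_w.png",cv2.convertScaleAbs(w["frame"][:,:,::-1],alpha=1.4,beta=15))
b=r.snapshot("top")["frame"][150:270,180:330,::-1]; b=cv2.convertScaleAbs(b,alpha=1.5,beta=20);cv2.imwrite("pics/e_top.png",cv2.resize(b,None,fx=5,fy=5,interpolation=cv2.INTER_CUBIC))
E
```

```text
10.5833 [[-0.08555817  0.00564572]] 0.029165983037186094
11.13 [[-0.0646  0.006 ]] [-0.4 -0.2  0.3]
11.58 [[-0.0496  0.006 ]] [ 0.  -0.5  0.6]
11.93 [[-0.0395  0.006 ]] [-1.  -0.6  0.1]
12.28 [[-0.0295  0.006 ]] [0.  0.4 0.1]
12.55 [[-0.0236  0.006 ]] [ 1.  -0.3  1.4]
```

View pics/e_w.png

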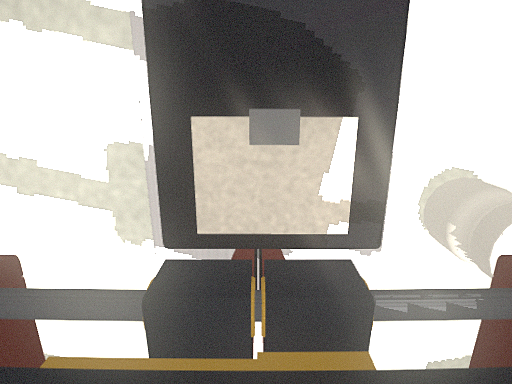

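View pics/e_top.png

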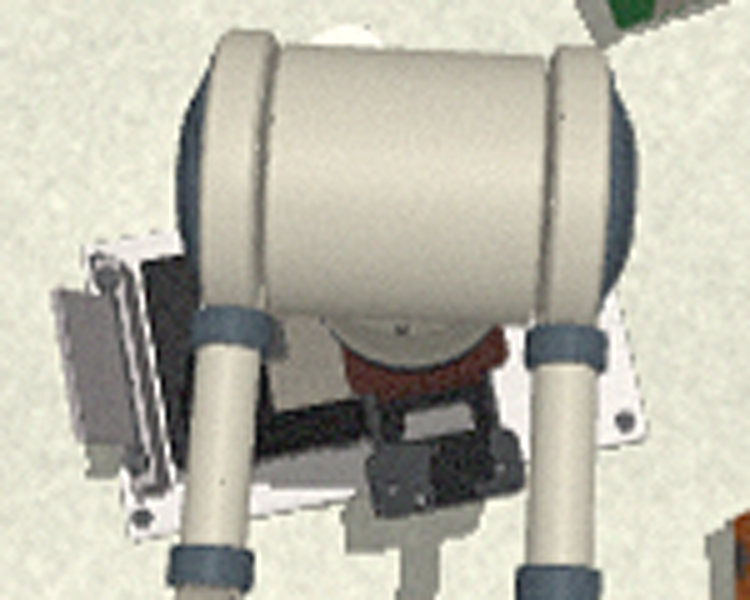

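The wrist picture shows the case's back edge level, (163,248) to (383,248), so it is square to the tool. I back up and look at the gap.

```bash
cat > look.py <<'E'
from h import *; from station import r
import sys
n=sys.argv[1]
s=r.sense();p=s["tcp_pos"];x,y=w2d(p)[0]
r.servo_line(d2w(x-.02,y,p[2]),speed=.15)
r.servo_line(d2w(-.05,0,.2+FT),[180,0,YD],speed=.3)
w=r.snapshot("wrist");cv2.imwrite(f"pics/{n}_w.png",cv2.convertScaleAbs(w["frame"][:,:,::-1],alpha=1.3,beta=10))
np.savez(f"{n}_w.npz",**save(w))
r.servo_line(d2w(-.15,0.0,.2+FT),speed=.3)
b=r.snapshot("top")["frame"][150:270,180:330,::-1]; b=cv2.convertScaleAbs(b,alpha=1.5,beta=20);cv2.imwrite(f"pics/{n}_top.png",cv2.resize(b,None,fx=5,fy=5,interpolation=cv2.INTER_CUBIC))
print(r.sense()["clock"])
E
python3 look.py f
```

```text
14.2417
```

View pics/f_w.png

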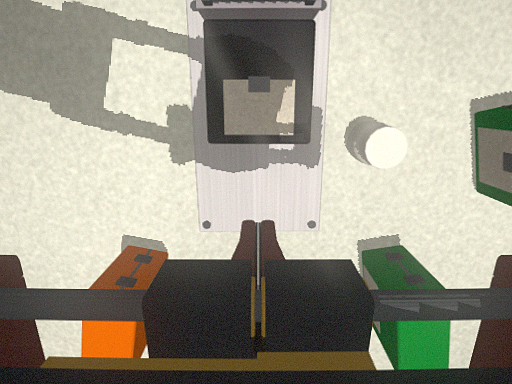

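View pics/f_top.png

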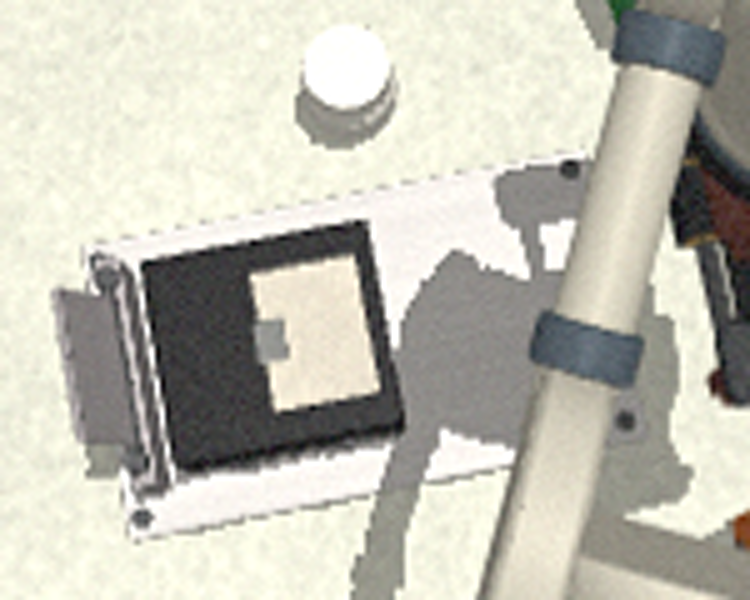

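```bash
python3 - <<'E'
from h import *; from station import r
a=cv2.imread("pics/f_w.png")[0:150,180:340];cv2.imwrite("pics/f2.png",cv2.resize(a,None,fx=4,fy=4,interpolation=cv2.INTER_CUBIC))
T=r.snapshot("top");uv=(np.array([(143,262),(366,222),(405,430),(187,467)])+.5)/5-.5+[180,150]
print(fitlying(T,uv))
E
```

```text
(array([ 0.04213051,  0.00183244, -0.67565823]), array([[-0.24873436, -0.01105791],
       [ 0.83745907, -0.28482011],
       [ 0.62390571, -0.37184443],
       [-2.4394761 ,  0.73808362]]))
```

View pics/f2.png

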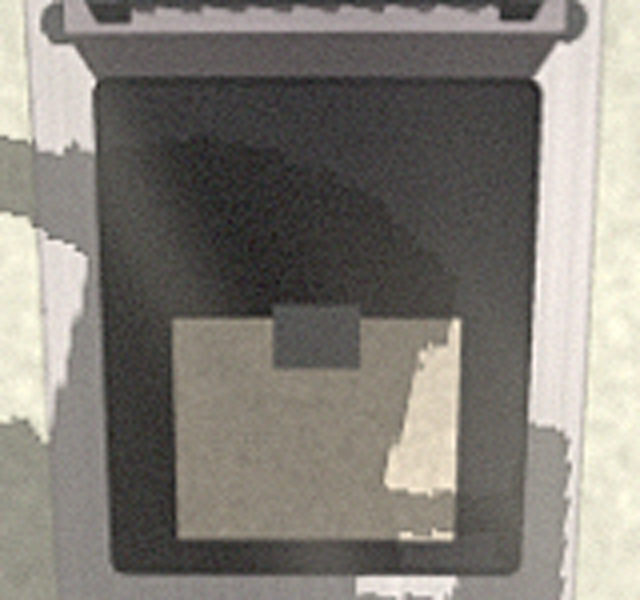

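```bash
python3 - <<'E'
from h import *
W=dict(np.load("f_w.npz"));f=lambda a:(np.array(a,float)+.5)/4-.5+[180,0]
print("wall",w2d(ray(W,f([(75,33),(565,31)]),.065)).round(4))
print("case",w2d(ray(W,f([(97,79),(540,79),(523,573),(112,571)]),.067)).round(4))
a=cv2.imread("pics/f_w.png",0).astype(float)
# subpixel edges along columns
def edge(cols,r0,r1,sign):
    o=[]
    for c in cols:
        g=np.gradient(cv2.GaussianBlur(a[:, c-1:c+2].mean(1)[:,None],(1,5),1)[:,0])*sign
        k=r0+np.argmax(g[r0:r1]); 
        d=(g[k+1]-g[k-1])/2/(2*g[k]-g[k+1]-g[k-1]); o.append((c,k+d))
    o=np.array(o);p=np.polyfit(o[:,0],o[:,1],1);rr=o[:,1]-np.polyval(p,o[:,0]);m=abs(rr)<.6;p=np.polyfit(o[m,0],o[m,1],1);print(np.degrees(np.arctan(p[0])),np.polyval(p,258),m.sum(),rr.std());return p
edge(range(212,308),16,24,-1)   # case
edge(range(206,312),4,12,-1)   # wall
edge(range(212,300),138,148,1)
E
```

```text
wall [[ 0.1058  0.0534]
 [ 0.1063 -0.0533]]
case [[ 0.0962  0.0487]
 [ 0.0962 -0.0479]
 [-0.0114 -0.049 ]
 [-0.011   0.0498]]
0.09670664396622525 18.6552163461071 96 0.0814771855778863
-0.13667054026187767 7.593130244875618 106 0.19092249995986416
0.2368278686245288 143.40878221492991 88 0.06305541881965993
```

Square to about 0.3°, with a gap of about 9.5 mm. I make the final push in small steps while watching the force.

```bash
python3 - <<'E'
from h import *; from station import r
y=.0005;o=[180,0,YD+.3];ux=np.array([np.cos(DOCK[2]),np.sin(DOCK[2])])
r.servo_line(d2w(-.06,y,.12+FT),o,speed=.3)
r.servo_line(d2w(-.06,y,.028+FT),speed=.2)
r.servo_line(d2w(-.032,y,.028+FT),speed=.1)
r.wait(.1);c0=r.sense()["contact_force"]
x=-.0175
r.servo_line(d2w(x,y,.028+FT),speed=.04)
while x<-.004:
    r.servo_line(d2w(x,y,.028+FT),speed=.02);r.wait(.05);s=r.sense();F=s["contact_force"]-c0;f=-F[:2]@ux
    print(round(s["clock"],2),w2d(s["tcp_pos"]).round(4),F.round(1),round(f,1),s["torque"].round(2))
    if f>10: break
    x+=.001
E
python3 look.py g
python3 - <<'E'
import cv2
a=cv2.imread("pics/g_w.png")[0:150,180:340];cv2.imwrite("pics/g2.png",cv2.resize(a,None,fx=4,fy=4,interpolation=cv2.INTER_CUBIC))
E
```

```text
16.79 [[-0.0176  0.0005]] [-0.1  1.1  0.2] -1.1 [-0.04  0.06 -0.02]
17.09 [[-0.0166  0.0005]] [ 1.6 -0.1 -0.6] 0.4 [-0.19 -0.    0.01]
17.39 [[-0.0156  0.0005]] [ 0.6 -0.6 -1. ] 0.7 [-0.33  0.05 -0.03]
17.69 [[-0.0146  0.0005]] [ 1.  -2.3 -0.1] 2.4 [-0.53  0.05 -0.01]
17.99 [[-0.0143  0.0006]] [ 1.3 -6.8 -1.1] 6.9 [-1.   -0.05 -0.02]
18.29 [[-0.014   0.0006]] [ 2.8 -9.9 -1. ] 10.2 [-1.55 -0.18  0.03]
19.8917
```

View pics/g2.png

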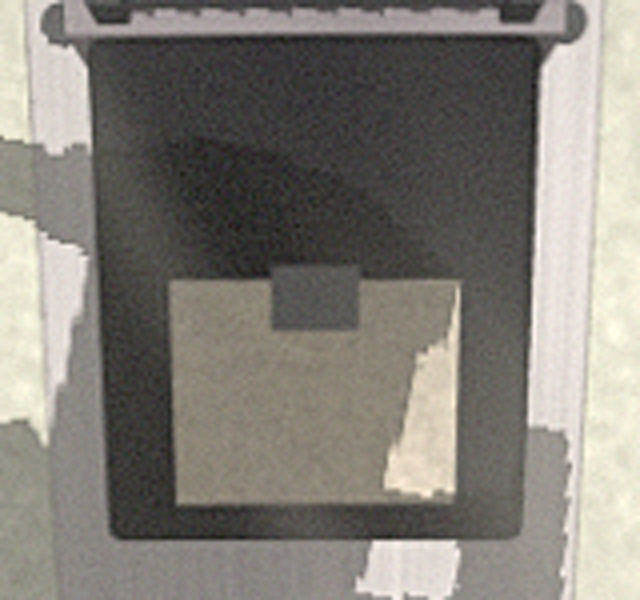

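```bash
python3 - <<'E'
from h import *
a=cv2.imread("pics/g_w.png",0).astype(float)
def edge(cols,r0,r1,sign,nm):
    o=[]
    for c in cols:
        g=np.gradient(cv2.GaussianBlur(a[:, c-1:c+2].mean(1)[:,None],(1,5),1)[:,0])*sign
        k=r0+np.argmax(g[r0:r1]); d=(g[k+1]-g[k-1])/2/(2*g[k]-g[k+1]-g[k-1]); o.append((c,k+d))
    o=np.array(o);p=np.polyfit(o[:,0],o[:,1],1);rr=o[:,1]-np.polyval(p,o[:,0]);print(nm,np.degrees(np.arctan(p[0])).round(2),np.polyval(p,[205,258,311]).round(2),rr.std().round(2))
    return p
edge(range(208,306),5,13,-1,"wall/case line")
edge(range(212,300),128,140,1,"back")
W=dict(np.load("g_w.npz"));f=lambda a:(np.array(a,float)+.5)/4-.5+[180,0]
print("case",w2d(ray(W,f([(90,38),(540,38),(523,538),(110,537)]),.067)).round(4))
b=cv2.imread("pics/g_w.png")[0:30,190:330];cv2.imwrite("pics/g3.png",cv2.resize(cv2.convertScaleAbs(b,alpha=1.6),(800,171),interpolation=cv2.INTER_NEAREST))
E
```

```text
wall/case line -0.36 [8.37 8.03 7.7 ] 0.11
back -0.06 [134.75 134.7  134.64] 0.07
case [[ 0.1045  0.0498]
 [ 0.1046 -0.0476]
 [-0.0028 -0.0487]
 [-0.0027  0.0499]]
```

View pics/g3.png

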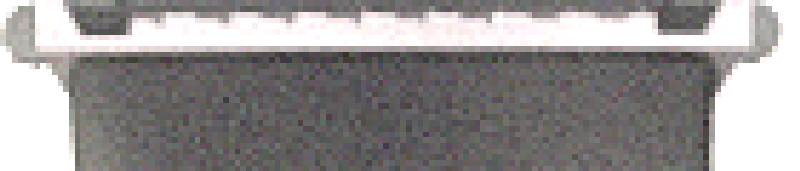

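View pics/g_top.png

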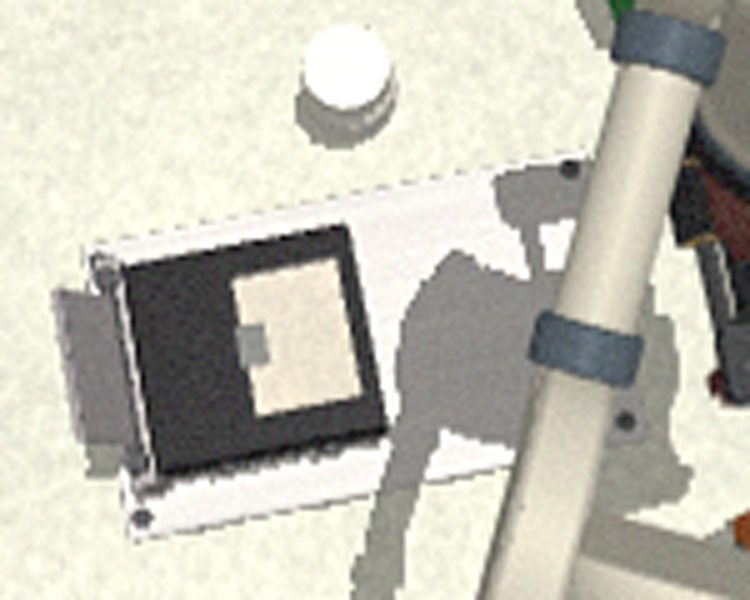

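The case is flush along its whole width: the wall line is at crop row about 38 at both ends, and the contact force built up to 10 N. Next, the flap.

```bash
python3 - <<'E'
from h import *; from station import r
o=[180,0,YD];hx,hz,h=.112,.0715,.011
p=r.sense()["tcp_pos"]
r.servo_line(d2w(-.15,0,.21+FT),o,speed=.3)
r.servo_line(d2w(.172,0,.21+FT),speed=.3)
r.servo_line(d2w(.172,0,.1065+FT),speed=.2)
r.wait(.1);c0=r.sense()["contact_force"]
def go(x,z,v):
    r.servo_line(d2w(x,0,z+FT),speed=v);s=r.sense();print(round(s["clock"],2),w2d(s["tcp_pos"]).round(4),(s["tcp_pos"][2]-FT).round(4),(s["contact_force"]-c0).round(1))
go(.145,.1065,.1);go(hx+.0025+h,.1065,.06)
rho=.036
for ph in (75,60,45,30,20,10):
    a=np.radians(ph)
    go(hx-rho*np.cos(a)+.0025*np.sin(a)+h, hz+rho*np.sin(a)+.0025*np.cos(a),.06)
x=hx-rho+h
for z in (.0765,.075,.074,.073):
    go(x,z,.03)
    s=r.sense()
    if (s["contact_force"]-c0)[2]>8: break
cv2.imwrite("pics/h_side.png",r.snapshot("side")["frame"][:,:,::-1])
E
```

```text
22.55 [[ 1.447e-01 -1.000e-04]] 0.1072 [ 0.2 -0.4 -0.3]
23.02 [[0.1251 0.    ]] 0.1064 [-0.2 -0.2 -0. ]
23.33 [[0.1157 0.    ]] 0.1068 [ 0.2 -0.3  0.5]
23.64 [[0.1067 0.    ]] 0.1037 [ 0.9 -1.4 -0. ]
23.95 [[0.0989 0.0001]] 0.0983 [-0.  -0.8 -0.7]
24.26 [[0.0928 0.0001]] 0.0911 [ 0.  -0.9 -0.1]
24.52 [[0.0899 0.0001]] 0.0857 [-0.  -0.9 -0.2]
24.77 [[0.0879 0.0001]] 0.0796 [ 0.2 -0.4 -1.2]
25.05 [[0.0869 0.0001]] 0.0762 [ 0.5 -1.   0.1]
25.3 [[0.087 0.   ]] 0.0749 [ 1.  -0.2 -1.2]
25.55 [[ 0.087 -0.   ]] 0.0744 [-1.3 -0.9  2. ]
25.8 [[0.087 0.   ]] 0.0742 [-2.5 -0.9  6.8]
```

View pics/h_side.png

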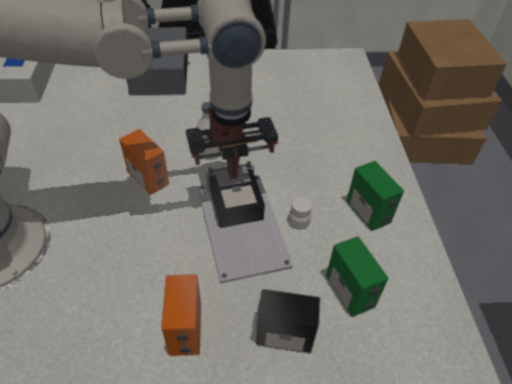

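The down force rises to 7 N at tip height 0.074, which is the flap's top face when flat. I lift off and check.

```bash
python3 - <<'E'
from h import *; from station import r
p=r.sense()["tcp_pos"]
r.servo_line([p[0],p[1],.21+FT],speed=.2)
r.servo_line(d2w(-.05,0,.2+FT),speed=.3)
w=r.snapshot("wrist")["frame"][0:150,180:340,::-1]
r.servo_line(d2w(-.19,0,.22+FT),speed=.3)
t=r.snapshot("top")["frame"][150:270,180:330,::-1]
s=r.snapshot("side")["frame"];cv2.imwrite("pics/i_side.png",s[:,:,::-1])
tf=r.snapshot("top")["frame"];cv2.imwrite("pics/i_topfull.png",tf[:,:,::-1])
w=cv2.resize(cv2.convertScaleAbs(w,alpha=1.3,beta=10),(400,375),interpolation=cv2.INTER_CUBIC)
t=cv2.resize(cv2.convertScaleAbs(t,alpha=1.5,beta=20),(400,320),interpolation=cv2.INTER_CUBIC)
t=cv2.copyMakeBorder(t,0,55,0,0,cv2.BORDER_CONSTANT)
cv2.imwrite("pics/i.png",cv2.hconcat([w,t]));print(r.sense()["clock"])
E
```

```text
28.1167
```

View pics/i.png

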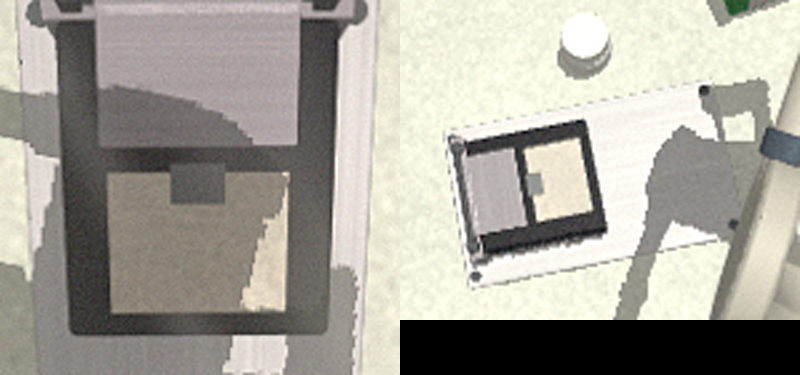

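View pics/i_topfull.png

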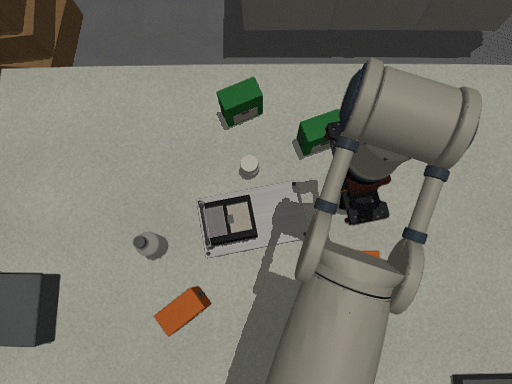

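```bash
python3 - <<'E'
from station import r
s=r.sense();print(s["clock"],s["contact_force"]);r.hand_in()
E
```

```text
28.1167 [ 0.03105611  0.29820563 -0.24629286]
the job is handed in; nothing more can be done
```

The job is done and handed in at 28.1 s. The case lies flat on the dock with its white card up, home against the stop wall, and the flap is down on it.

- **Tipping:** I pushed the case near its top with closed fingers and it fell towards the wall. It lay about 3.6° off square and 43 mm short of the wall.
- **Homing:** One push with the flat of the fingers squared it, leaving a gap of about 9.5 mm. I closed that gap in 1 mm steps until the contact force reached about 10 N. In the wrist picture the case's top edge meets the wall along its whole width. The camera fit puts it at dock x 104.5–104.6 mm (wall at 105 mm), and its back edge was within about 0.3° of the wall line.
- **Flap:** I followed the flap over in an arc and pressed it down to 7 N with the fingertips at 74 mm, the height of its top face when flat. The last pictures show it flat on the case, and the case had not moved.

The jar and bottle were where they started in the last top view. The arm hid the spare case in that picture, but it showed unmoved in the side view with the flap already down, and the fingers stayed above it afterwards. The only disagreement was about 2 mm between the top and wrist cameras on the wall gap before the last push (8 mm against 9.5 mm). The contact force settled it.

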